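Close the photometer's sample cover and lock it with the quarter-turn cam

ROBOT

A 6-joint arm with a two-finger parallel gripper is mounted at the origin on the work surface. World frame = base frame: x ahead of the robot, y to its left, z up, the work surface at z = 0. Lengths are in m, angles in rad, forces in N, time in s.
With the tool pointing down it reaches from about 0.275 to 0.975 m from the base axis. Payload 8.4 kg.
Tool frame: the origin (TCP) lies on the centre line of the jaws, within the pads' length; the fingertips stand 11 mm ahead of it and the grasp point (between the pads) lies 8 mm behind it (robot.tips_ahead is the distance from the TCP to the fingertips, in m); z points along the fingers, y is the line along which they close (so a half turn about z gives the same grasp; the last joint's range is limited). The gripper opens to 92 mm and grips with 3 to 60 N. Pads are 20 mm wide; open, the fingers measure 128 mm over their backs; the gripper's body (75 mm by 189 mm) begins 69 mm behind the grasp point.
Start: joints at [-1.108, 0.353, 1.633, -0, 1.155, -0.002], TCP at [0.28, -0.559, 0.226] pointing down, gripper open.
Joint ranges: [-2.63, 2.63], [-0.92, 2.1], [0.06, 2.66], [-1.3, 4.44], [0, 2.69], [-3.02, 3.02]. Speed limits (rad/s): [2.22, 2.22, 2.79, 3.14, 3.14, 3.14].

INTERFACE

Orientations are given as a unit quaternion [w, x, y, z].
In Python, from bench import robot, imaging, ticket gives the robot as it stands.
- The arm moves only by the tool play_rows, never from a script. Its argument "motion" is a list of rows, each an object of numbers: "jaw": the opening, from 0 (shut) to 1 (fully open); "x", "y", "z": the shift along the tool's x, y, z in cm; "twist": the turn about the tool's z in degrees. In form: [{"jaw": .., "x": .., "y": .., "z": .., "twist": ..}, ...]. A call has 1 to 8 rows; each row is the pose to reach, as a shift and turn from the pose commanded when the call began, along the tool's axes at that moment; what a row does not reach only later rows make up. A row lasts 1/10 s, in which the tool goes at most 50 mm and 8.59 degrees, less where a joint would pass 70% of its speed; a pose out of reach is approached as far as the arm can. A call with a gripper value outside its range is refused whole. The fingers move at their own pace and stop on an object; the grip force is fixed at half the most. Time passes only in rows, so rows that repeat a pose let the fingers close. It gives the time, the measured TCP pose, the force, the opening and the grip force at its end, in the units of the state.
- robot.get_obs(): the state, without advancing time (a new reading comes with each control period).
- imaging.camera(name): name is "scene" or "side" or "wrist"; returns the picture (384x512x3 uint8, blue, green, red); there is no depth.
- imaging.camera_params(name): a dict with "fx", "fy", "cx", "cy" (pixels), "k1" (the pictures are not rectified: a ray, as slopes to the right and down, at radius r is drawn at 1 + k1 r^2 times it, then the intrinsics apply), "rvec" (rotation vector, rad) and "tvec" (3), from world to camera coordinates, as OpenCV has them; the wrist camera has in their place "tool_from_camera" (4x4, takes a point from camera to tool coordinates, whose origin is the TCP and whose axes are the flange's). Camera axes: x right, y down, z forward; pixel columns grow to the right and rows downward; lengths in m; the calibration is good to about 2 mm. A picture is of the moment at which its call begins: read the wrist's pose just before it. camera_params takes no time and is no camera call.
- ticket.hand_in(): hands the job in; it is judged then, once.
The state is a dict: "clock": time; "q": joint angles; "joint_velocities": joint speeds; "joint_torque": joint torques, N m; "ee_pos": TCP position; "eef_rot": TCP orientation; "force": force on the tool from outside, world axes, zero at the start; "moment": the same for the moment, N m; "finger_gap": finger opening in m; "grasp_force": force on a finger pad.
Only numpy, scipy, OpenCV 4.12 (cv2) and the standard library are available. Lean on these libraries where they do the work, as an engineer would, in place of code of your own. Each camera call takes 0.05 s, during which the arm holds its last target. There are 200 camera calls.

TASK

Slide the sample cover of the bench photometer shut by pushing it with the fingertips until it meets its end stop; do not lift it off the deck. Then set the fingertips in the slot of the round cam fastener beside it and turn the cam clockwise (seen from above) to its stop, a full quarter turn from the unlocked position, so that its tongue lies square across behind the cover and locks it. Leave everything else on the bench and on the instrument where it stands.

Things in the scene. Friction and masses are not known exactly. Their poses are not given: they have to be found in the camera images.
- reader: The photometer: fixed white instrument, 300 (x) x 290 (y) mm, flat deck 80 mm above the bench; origin under it on the bench, x pointing from its front (with the display) to its rear, z up. On the deck: two guide rails along x, 6 mm high, giving the cover 1.5 mm play each side, a 16 mm high end stop at the rear, and the cam, its axis at x = -28, y = -75 mm.
- cover_home (a point): Point on the deck where the cover's origin lies when the cover is fully shut against the end stop. Axes as the photometer's: x is the direction in which the cover slides shut, y across it, z up. The end stop's face stands 75 mm beyond this point in x.
- cover: Flat grey cover, 150 (x) x 130 (y) x 14 mm, about 0.3 kg, loose on the deck between the rails; origin at the centre of its underside, x = shutting direction. On top a finger ridge 12 mm thick (x), 70 long (y), 18 high, its middle at x = -45 mm. Starts 60 to 90 mm open (towards -x), slides under 2 to 7 N. Unless nearly shut it stops the cam's tongue.
- cam (a joint): Angle of the cam, rad, growing clockwise seen from above. 0 = unlocked, tongue along the rails to the photometer's front (-x). Stop at 1.571 = locked, tongue across to the photometer's +y, just behind the shut cover. Starts at 0 to 0.35, turns against about 0.12 N m of friction and stays where left.
- slot (a point): The finger slot in the cam's round aluminium head (80 mm across). Origin on the cam's axis on the slot floor, 14 mm above the deck; x along the slot to the tongue's tip, z up; turns with the cam. Slot 32 mm wide (y), 18 deep, open above and at both ends, cheeks (cam_c0, cam_c1) 72 long. Tongue 24 wide, top level with the slot floor, reaching 80 mm from the axis.
- vial: Bystander: small amber vial, diameter 24, height 45 mm, standing on the photometer's deck; origin at its underside.
- amber_bottle: Bystander: amber bottle, diameter 60, height 110 mm, on the bench left of the photometer; origin at its underside.
- drop_bottle: Bystander: small amber bottle with a cap, diameter 40, height 75 mm; origin at its underside.
- beaker: Bystander: glass beaker, diameter 64, height 80 mm; origin at its underside.
- weigh_tray: Bystander: open white tray 80 x 80 x 18 mm; origin at its underside.
- spatula: Bystander: lab spatula 170 mm long lying on the bench; origin at its underside.
- tip_box: Bystander: closed pipette-tip box 85 x 120 x 62 mm; origin at its underside.
Things that resemble listed ones, but are neither listed nor needed, are in the scene too. Of the things that look like the cover, the larger one is meant.

How it is judged:
By the outcome, as a careful person would: the job done as asked, in the order asked, and still so for the second after the job is handed in, with the robot touching nothing.
It also fails if it takes over 54 s, if anything falls off the work surface, if the arm or the gripper's body presses on something with over 40 N, if the wrist force passes 120 N, or if a joint passes its speed limit or range.

## Working session

There is one attempt and no reset: what is moved stays moved. The work goes in short steps, Python scripts to look and compute and a tool call to move; the robot and the scene stay as the last step left them, time stands still between calls to the robot, and variables do not carry over. Pictures are saved under pics/ and viewed, at most 10 in all, crops included, and the job is handed in when it is done.

Besides the shell and the picture viewer there is one more tool, called by a JSON object that holds its "api" and its "payload", one argument or row to a line. play_rows: Moves the arm, as the interface text tells. Its arguments: {"type":"object","properties":{"motion":{"type":"array"}},"required":["motion"]}

```bash
mkdir -p pics; cat > h.py <<'E'
import numpy as np, cv2
from bench import robot, imaging, ticket
from scipy.spatial.transform import Rotation as R
def snap(n,f):
    o=robot.get_obs(); im=imaging.camera(n); cv2.imwrite('pics/'+f,im); return o,im
def cam(n,o=None):
    p=imaging.camera_params(n)
    if n=='wrist':
        T=np.array(p['tool_from_camera']); q=o['eef_rot']
        W=np.eye(4); W[:3,:3]=R.from_quat([q[1],q[2],q[3],q[0]]).as_matrix(); W[:3,3]=o['ee_pos']
        T=np.linalg.inv(W@T); return p,T[:3,:3],T[:3,3]
    return p,cv2.Rodrigues(np.array(p['rvec'],float))[0],np.array(p['tvec'],float).ravel()
def args(p): return np.array([[p['fx'],0,p['cx']],[0,p['fy'],p['cy']],[0,0,1.]]),np.array([p['k1'],0,0,0.])
def ray(n,uv,z,o=None):
    p,Rm,t=cam(n,o); K,d=args(p)
    s=cv2.undistortPoints(np.array(uv,float).reshape(-1,1,2),K,d)[:,0]
    D=np.c_[s,np.ones(len(s))]@Rm; C=-Rm.T@t
    return C+D*((np.array(z)-C[2])/D[:,2])[:,None]
def proj(n,P,o=None):
    p,Rm,t=cam(n,o); K,d=args(p)
    return cv2.projectPoints(np.array(P,float).reshape(-1,1,3),cv2.Rodrigues(Rm)[0],t,K,d)[0][:,0]
E
python3 - <<'E'
from h import *
for n in('scene','side'):
    o,im=snap(n,n+'0.png'); cv2.imwrite('pics/%s0b.png'%n,cv2.resize(im,(800,600),interpolation=cv2.INTER_CUBIC))
    p,Rm,t=cam(n); print(n,-Rm.T@t)
print(o)
E
```

```text
scene [1.18550855 0.19040176 1.01338392]
side [-0.25648943  0.78069726  1.1587854 ]
{'clock': 0.05, 'q': array([-1.10841579e+00,  3.53626282e-01,  1.63409552e+00, -2.07227189e-05,
        1.15518573e+00, -2.39316041e-03]), 'joint_velocities': array([ 0.0018084 , -0.00141086, -0.00133986,  0.00095499,  0.00013373,
        0.00044519]), 'joint_torque': array([-1.99553404e-03, -5.95436954e+01, -3.35279810e+01,  7.01581920e-02,
        1.83999329e-02, -6.75971023e-06]), 'ee_pos': array([ 0.27993304, -0.55829625,  0.22489385]), 'eef_rot': array([-6.37970602e-04,  9.73118299e-01,  2.30304891e-01, -1.59105164e-04]), 'force': array([-0.55320392,  0.05414838, -0.25659763]), 'moment': array([-0.01434092, -0.01770998,  0.01855047]), 'grasp_force': 0.0, 'finger_gap': 0.09171623896274149}
```

View pics/scene0b.png

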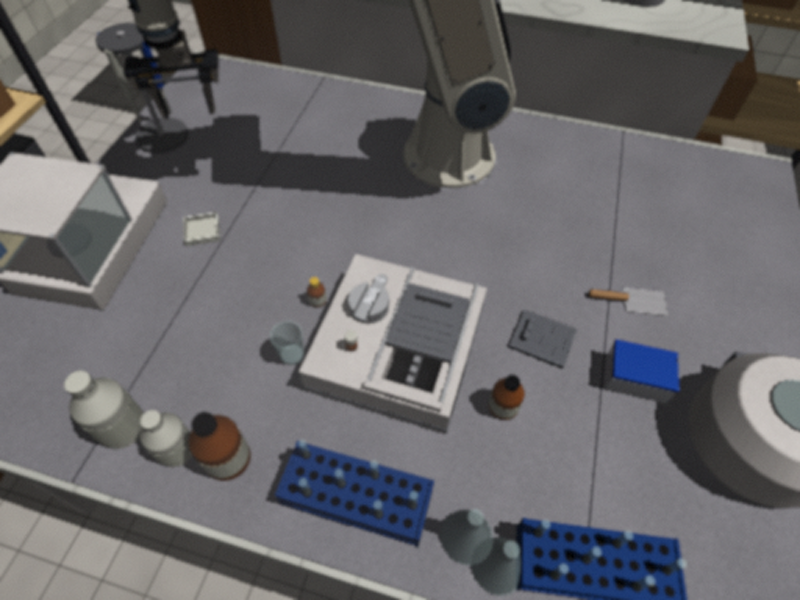

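View pics/side0b.png

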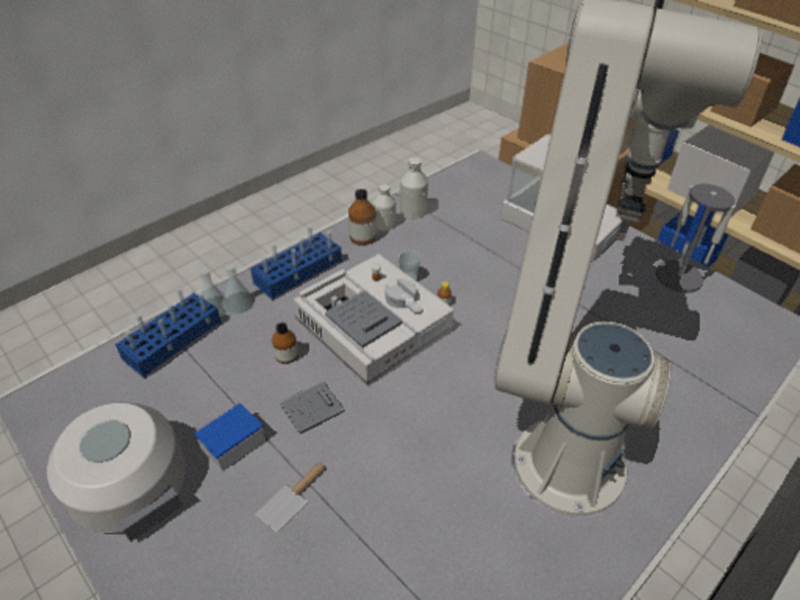

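Scene (800x600): photometer in the middle, front edge (357,258)-(487,288), the cover on it at (430,320), cam at (369,298), vial at (351,342). There are two cover-like plates: the one on the deck at (430,320) and a smaller loose one on the bench at (543,337). The larger one, between the rails with a ridge, is the one meant. An enlarged crop will confirm it.

```bash
python3 - <<'E'
import cv2
im=cv2.imread('pics/scene0.png')[155:280,180:380]
cv2.imwrite('pics/c1.png',cv2.resize(im,None,fx=4,fy=4,interpolation=cv2.INTER_CUBIC))
E
```

```text
(no output)
```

View pics/c1.png

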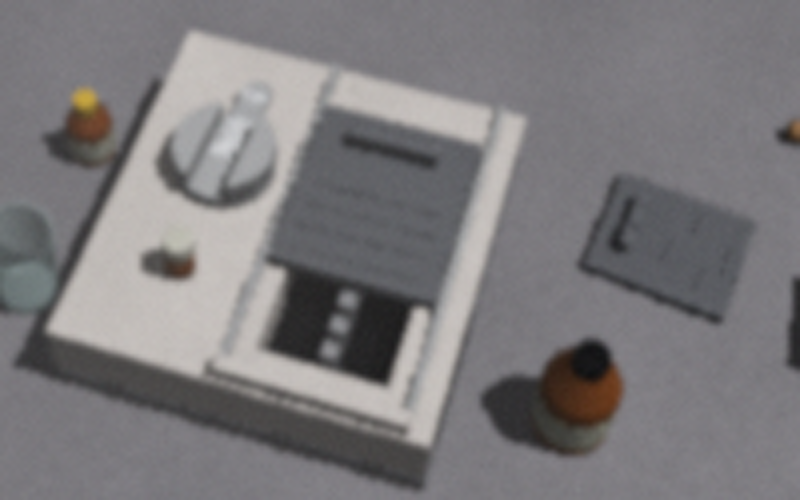

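The crop confirms it. The larger cover sits on the deck, corners about (325,108), (483,145), (435,303), (268,262), with its dark ridge at (390,150). The small plate at (668,245) on the bench is the decoy. The cam's tongue tip is at (258,92).

```bash
python3 - <<'E'
from h import *
f=lambda L:[(u/4+180-.375,v/4+155-.375) for u,v in L]
np.set_printoptions(precision=4,suppress=True)
D=ray('scene',f([(193,30),(525,118),(425,446),(47,335)]),.08)
print(D, [np.linalg.norm(D[i]-D[(i+1)%4]) for i in range(4)])
c=D.mean(0); 
M=np.array([[-.15,-.145],[-.15,.145],[.15,.145],[.15,-.145]])
A=(D-c)[:,:2]; th=np.arctan2((M[:,0]*A[:,1]-M[:,1]*A[:,0]).sum(),(M*A).sum()); print('reader',c,th,np.degrees(th))
Rz=R.from_euler('z',th).as_matrix()
loc=lambda P:(P-np.r_[c[:2],.08])@Rz
print('cover',loc(ray('scene',f([(325,108),(483,145),(435,303),(268,262)]),.094)))
print('ridge top',loc(ray('scene',f([(345,133),(438,157)]),.112)))
print('tonguetip',loc(ray('scene',f([(258,88)]),.094)))
print('cam head',loc(ray('scene',f([(222,150)]),.112)))
print('vial top',loc(ray('scene',f([(178,237)]),.125)))
print('stop',loc(ray('scene',f([(207,362),(407,427)]),.096)))
print('guess cam world',c+Rz@[-.028,-.075,0])
q=robot.get_obs();print(R.from_quat(np.roll(q['eef_rot'],-1)).as_matrix())
E
```

```text
[[ 0.4597 -0.1068  0.08  ]
 [ 0.471   0.1803  0.08  ]
 [ 0.7701  0.1678  0.08  ]
 [ 0.7636 -0.1165  0.08  ]] [np.float64(0.2873253265900602), np.float64(0.29938150390496204), np.float64(0.2843735630028234), np.float64(0.3040868738058736)]
reader [0.6161 0.0312 0.08  ] -0.03396578824794976 -1.9460963144425723
cover [[-0.0984 -0.0098  0.014 ]
 [-0.1031  0.1191  0.014 ]
 [ 0.0456  0.1199  0.014 ]
 [ 0.0512 -0.0069  0.014 ]]
ridge top [[-0.0673  0.0159  0.032 ]
 [-0.0681  0.0902  0.032 ]]
tonguetip [[-0.1005 -0.0672  0.014 ]]
cam head [[-0.022 -0.069  0.032]]
vial top [[ 0.0691 -0.0694  0.045 ]]
stop [[ 0.1435 -0.021   0.016 ]
 [ 0.1468  0.1269  0.016 ]]
guess cam world [ 0.5855 -0.0428  0.08  ]
[[ 0.8939  0.4482 -0.0006]
 [ 0.4482 -0.8939  0.0011]
 [-0.     -0.0012 -1.    ]]
```

{"api": "play_rows", "payload": {
  "motion": [
    {"jaw":0,"x":23,"y":-21.4,"z":-3.5,"twist":-31},
    {"jaw":0,"x":23,"y":-21.4,"z":-3.5,"twist":-31},
    {"jaw":0,"x":23,"y":-21.4,"z":-3.5,"twist":-31},
    {"jaw":0,"x":23,"y":-21.4,"z":-3.5,"twist":-31},
    {"jaw":0,"x":46,"y":-42.7,"z":-3.5,"twist":-61.5},
    {"jaw":0,"x":46,"y":-42.7,"z":-3.5,"twist":-61.5},
    {"jaw":0,"x":46,"y":-42.7,"z":-3.5,"twist":-61.5},
    {"jaw":0,"x":46,"y":-42.7,"z":-3.5,"twist":-61.5}
  ]
}}

```text
clock: 0.9
ee_pos: [0.4198, -0.1833, 0.2538]
eef_rot: [0.0, 0.717, 0.697, 0.0]
force: [1.9, -0.8, -0.7]
finger_gap: 0.03
grasp_force: 0.0
```

```bash
cat >> h.py <<'E'
np.set_printoptions(precision=4,suppress=True)
def delta(P,yaw=None):
    "shift in cm (tool axes) and twist in deg to TCP P with tool y at world yaw (deg)"
    o=robot.get_obs(); M=R.from_quat(np.roll(o['eef_rot'],-1)).as_matrix()
    y0=np.degrees(np.arctan2(M[1,1],M[0,1])); 
    print('at',o['ee_pos'],'yaw',y0,'q',o['q'],'F',o['force'],'M',o['moment'],'-> shift',M.T@(np.array(P)-o['ee_pos'])*100,'twist',None if yaw is None else y0-yaw)
E
python3 - <<'E'
from h import *
delta([.48,.03,.30],-1.95)
print(imaging.camera_params('wrist'))
E
```

```text
at [ 0.4198 -0.1833  0.2538] yaw -1.558902966972396 q [-0.4149  0.0579  1.9422  0.      1.1412 -0.3877] F [ 1.9492 -0.815  -0.6501] M [-0.0911 -0.1501  0.0062] -> shift [21.4827  5.4413 -4.6224] twist 0.391097033027604
{'fx': 328.8626947583375, 'fy': 328.8626947583375, 'cx': 252.93362320910788, 'cy': 186.7444829370237, 'k1': -0.05254319817633643, 'tool_from_camera': array([[-0.0006, -0.9711, -0.2388,  0.067 ],
       [ 1.    , -0.0003, -0.0012,  0.0005],
       [ 0.0011, -0.2388,  0.9711, -0.1585],
       [ 0.    ,  0.    ,  0.    ,  1.    ]])}
```

{"api": "play_rows", "payload": {
  "motion": [
    {"jaw":0,"x":21.5,"y":16.5,"z":-8,"twist":0.4},
    {"jaw":0,"x":21.5,"y":16.5,"z":-8,"twist":0.4},
    {"jaw":0,"x":21.5,"y":16.5,"z":-8,"twist":0.4},
    {"jaw":0,"x":21.5,"y":16.5,"z":-8,"twist":0.4},
    {"jaw":0,"x":21.5,"y":16.5,"z":-8,"twist":0.4},
    {"jaw":0,"x":21.5,"y":16.5,"z":-8,"twist":0.4},
    {"jaw":0,"x":21.5,"y":16.5,"z":-8,"twist":0.4},
    {"jaw":0,"x":21.5,"y":16.5,"z":-8,"twist":0.4}
  ]
}}

```text
clock: 1.7
ee_pos: [0.5912, 0.0246, 0.333]
eef_rot: [-0.0, 0.72, 0.693, -0.001]
force: [-0.9, -0.3, -0.5]
finger_gap: 0.0003
grasp_force: 0.0
```

```bash
python3 - <<'E'
from h import *
import pickle
delta([.48,.03,.30],-1.95)
o,im=snap('wrist','w1.png'); pickle.dump(o,open('o1.pkl','wb'))
cv2.imwrite('pics/w1b.png',cv2.resize(im,(800,600),interpolation=cv2.INTER_CUBIC))
E
```

```text
at [0.5912 0.0246 0.333 ] yaw -2.1858675393364333 q [ 0.0392  0.2189  1.5765 -0.0004  1.3475  0.0774] F [-0.8768 -0.2828 -0.5214] M [-0.0745 -0.0855  0.0072] -> shift [  0.1201 -11.1317   3.315 ] twist -0.23586753933643334
```

View pics/w1b.png

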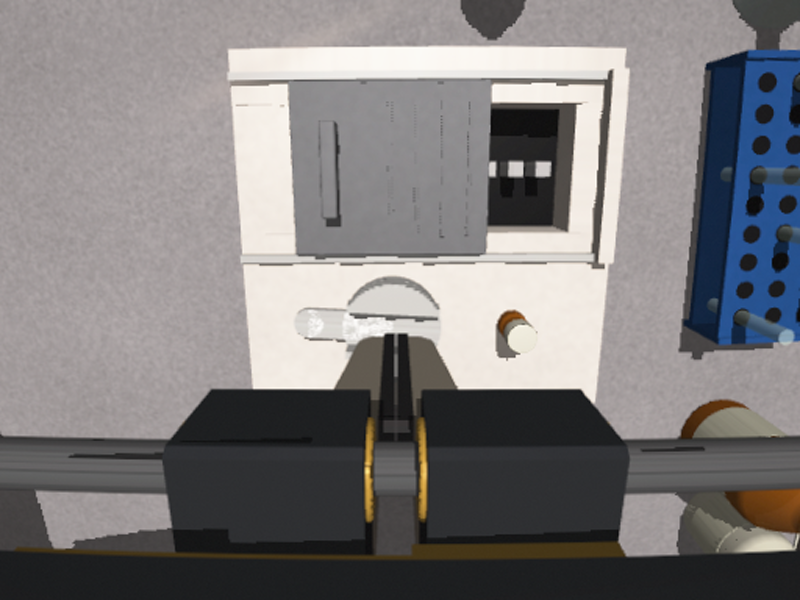

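Wrist view (800x600), with right = +x and up = +y: cover corners (289,80), (492,82), (487,256), (297,254). The ridge's left edge runs (319,122)-(324,218), the tongue tip is at (296,323), the cam head spans (347..440), the end stop's inner edge is (610,72)-(598,264) and the vial is at (517,335).

```bash
python3 - <<'E'
from h import *
import pickle
o=pickle.load(open('o1.pkl','rb'))
r=lambda L,z:ray('wrist',[(u*.64-.18,v*.64-.18) for u,v in L],z,o)[:,:2]
print('deck corners',r([(229,48),(627,48)],.08),'front',r([(243,258),(253,388)],.08),'rear',r([(610,262),(597,400)],.08))
print('cover',r([(289,80),(492,82),(487,256),(297,254)],.094))
print('ridge',r([(319,122),(324,218)],.112))
print('stop',r([(610,72),(598,264)],.096))
print('tongue tip',r([(296,323)],.094),'head L,R',r([(347,320),(440,320)],.112))
print('cheek',r([(357,316),(437,320)],.112))
print('vialtop',r([(520,336)],.125))
E
```

```text
deck corners [[0.472  0.1837]
 [0.7712 0.1729]] front [[ 0.4663  0.0237]
 [ 0.4623 -0.0909]] rear [[ 0.7663  0.009 ]
 [ 0.7627 -0.114 ]]
cover [[0.5181 0.1563]
 [0.6663 0.149 ]
 [0.6626 0.0201]
 [0.5137 0.0274]]
ridge [[0.5406 0.1242]
 [0.5395 0.0563]]
stop [[0.7525 0.1534]
 [0.7501 0.0109]]
tongue tip [[ 0.5081 -0.029 ]] head L,R [[ 0.5517 -0.0226]
 [ 0.6234 -0.0253]]
cheek [[ 0.5596 -0.0196]
 [ 0.6211 -0.0252]]
vialtop [[ 0.6824 -0.0362]]
```

```bash
python3 - <<'E'
from h import *
delta([.50,.0915,.11],-2.0)
E
```

```text
at [0.5907 0.0239 0.3329] yaw -2.2495179494775592 q [ 0.0381  0.2183  1.5775 -0.0004  1.3475  0.0774] F [-0.3739 -0.2201 -1.3283] M [-0.0244 -0.0791  0.0329] -> shift [ 6.413  -9.2928 22.3012] twist -0.24951794947755923
```

{"api": "play_rows", "payload": {
  "motion": [
    {"jaw":0,"x":6.4,"y":-9.3,"z":8,"twist":0},
    {"jaw":0,"x":6.4,"y":-9.3,"z":8,"twist":0},
    {"jaw":0,"x":6.4,"y":-9.3,"z":12,"twist":0},
    {"jaw":0,"x":6.4,"y":-9.3,"z":16,"twist":0},
    {"jaw":0,"x":6.4,"y":-9.3,"z":19,"twist":0},
    {"jaw":0,"x":6.4,"y":-9.3,"z":21,"twist":0},
    {"jaw":0,"x":6.4,"y":-9.3,"z":22.3,"twist":0},
    {"jaw":0,"x":6.4,"y":-9.3,"z":22.3,"twist":0}
  ]
}}

```text
clock: 2.55
ee_pos: [0.4998, 0.0908, 0.1094]
eef_rot: [-0.001, 0.721, 0.693, -0.001]
force: [-0.9, 0.0, 0.5]
finger_gap: 0.0002
grasp_force: 0.0
```

```bash
python3 - <<'E'
from h import *
delta([.52,.0915,.11],-2.0)
o,im=snap('wrist','w2.png')
cv2.imwrite('pics/w2b.png',cv2.resize(im,(800,600),interpolation=cv2.INTER_CUBIC))
E
```

```text
at [0.4998 0.0908 0.1094] yaw -2.3380745356787567 q [ 0.1768  0.3246  1.9803 -0.0002  0.8396  0.2178] F [-0.9191  0.0289  0.4519] M [ 0.0137 -0.073   0.018 ] -> shift [ 0.1534  2.0179 -0.0617] twist -0.33807453567875667
```

View pics/w2b.png

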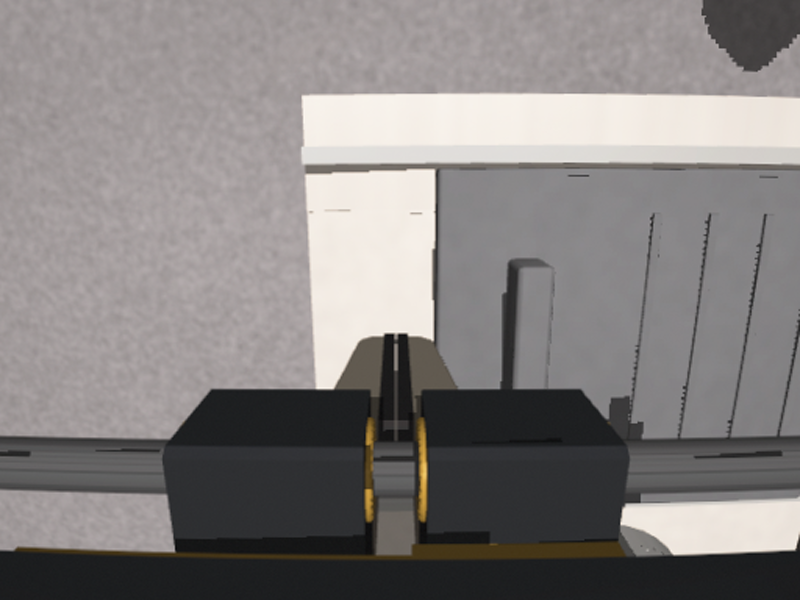

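The closed fingertips (398,340) are just left of the ridge face (515,330), above the cover and clear of it. Now I push along +tool y.

{"api": "play_rows", "payload": {
  "motion": [
    {"jaw":0,"x":0,"y":0.7,"z":0,"twist":0},
    {"jaw":0,"x":0,"y":1.4,"z":0,"twist":0},
    {"jaw":0,"x":0,"y":2.1,"z":0,"twist":0},
    {"jaw":0,"x":0,"y":2.8,"z":0,"twist":0},
    {"jaw":0,"x":0,"y":3.5,"z":0,"twist":0},
    {"jaw":0,"x":0,"y":4.2,"z":0,"twist":0},
    {"jaw":0,"x":0,"y":4.9,"z":0,"twist":0},
    {"jaw":0,"x":0,"y":5.6,"z":0,"twist":0}
  ]
}}

```text
clock: 3.4
ee_pos: [0.5565, 0.0897, 0.1109]
eef_rot: [-0.001, 0.721, 0.693, -0.001]
force: [-6.0, 0.1, 6.6]
finger_gap: 0.0005
grasp_force: 3.6
```

{"api": "play_rows", "payload": {
  "motion": [
    {"jaw":0,"x":0,"y":0.5,"z":0,"twist":0},
    {"jaw":0,"x":0,"y":1.0,"z":0,"twist":0},
    {"jaw":0,"x":0,"y":1.5,"z":0,"twist":0},
    {"jaw":0,"x":0,"y":2.0,"z":0,"twist":0},
    {"jaw":0,"x":0,"y":2.5,"z":0,"twist":0},
    {"jaw":0,"x":0,"y":3.0,"z":0,"twist":0},
    {"jaw":0,"x":0,"y":3.4,"z":0,"twist":0},
    {"jaw":0,"x":0,"y":3.4,"z":0,"twist":0}
  ]
}}

```text
clock: 4.2
ee_pos: [0.5915, 0.0884, 0.1108]
eef_rot: [-0.0, 0.721, 0.693, -0.0]
force: [-2.3, 0.0, 1.5]
finger_gap: 0.0001
grasp_force: 1.1
```

{"api": "play_rows", "payload": {
  "motion": [
    {"jaw":0,"x":0,"y":0.3,"z":0,"twist":0},
    {"jaw":0,"x":0,"y":0.6,"z":0,"twist":0},
    {"jaw":0,"x":0,"y":0.9,"z":0,"twist":0},
    {"jaw":0,"x":0,"y":1.2,"z":0,"twist":0},
    {"jaw":0,"x":0,"y":1.5,"z":0,"twist":0}
  ]
}}

```text
clock: 4.7
ee_pos: [0.6055, 0.0878, 0.1107]
eef_rot: [-0.001, 0.721, 0.693, -0.001]
force: [-5.9, 0.8, 5.3]
finger_gap: 0.0006
grasp_force: 3.0
```

{"api": "play_rows", "payload": {
  "motion": [
    {"jaw":0,"x":0,"y":0.2,"z":0,"twist":0},
    {"jaw":0,"x":0,"y":0.4,"z":0,"twist":0},
    {"jaw":0,"x":0,"y":0.6,"z":0,"twist":0}
  ]
}}

```text
clock: 5.0
ee_pos: [0.6116, 0.0875, 0.1108]
eef_rot: [-0.0, 0.721, 0.693, -0.0]
force: [-6.2, 1.5, 5.2]
finger_gap: 0.0004
grasp_force: 3.0
```

{"api": "play_rows", "payload": {
  "motion": [
    {"jaw":0,"x":0,"y":0.2,"z":0,"twist":0},
    {"jaw":0,"x":0,"y":0.4,"z":0,"twist":0},
    {"jaw":0,"x":0,"y":0.6,"z":0,"twist":0}
  ]
}}

```text
clock: 5.3
ee_pos: [0.6133, 0.0874, 0.1107]
eef_rot: [-0.003, 0.721, 0.693, -0.004]
force: [-27.6, 1.7, 24.9]
finger_gap: 0.0004
grasp_force: 14.7
```

```bash
python3 - <<'E'
from h import *
delta([.52,.0915,.11],-2.0)
o,im=snap('scene','s2.png')
cv2.imwrite('pics/s2b.png',cv2.resize(im[155:280,180:380],None,fx=4,fy=4,interpolation=cv2.INTER_CUBIC))
E
```

```text
at [0.6133 0.0874 0.1107] yaw -2.2833236088867475 q [0.1384 0.4748 1.7306 0.0016 0.9463 0.1774] F [-27.5855   1.6542  24.9044] M [0.3568 4.4703 0.0346] -> shift [ 0.0367 -9.3423  0.1627] twist -0.28332360888674746
```

View pics/s2b.png

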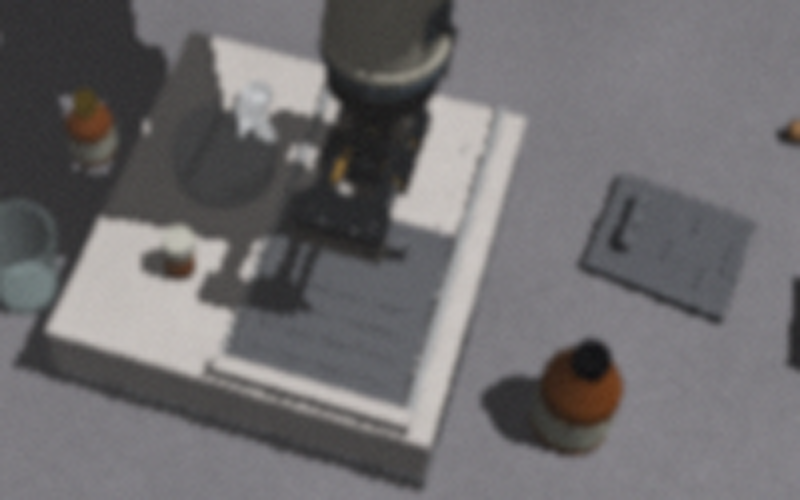

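The cover is stopped against the end stop, with its rear edge (225,355)-(410,405) touching and the force jumping to 28 N. I back off and go over to the cam.

{"api": "play_rows", "payload": {
  "motion": [
    {"jaw":0,"x":0,"y":-0.7,"z":0,"twist":0},
    {"jaw":0,"x":0,"y":-1.5,"z":0,"twist":0},
    {"jaw":0,"x":0,"y":-2.8,"z":0,"twist":0},
    {"jaw":0.45,"x":0,"y":-2.8,"z":-4,"twist":0},
    {"jaw":0.45,"x":0,"y":-2.8,"z":-8,"twist":0},
    {"jaw":0.45,"x":-5,"y":-2.8,"z":-10,"twist":5},
    {"jaw":0.45,"x":-10,"y":-2.8,"z":-10,"twist":5},
    {"jaw":0.45,"x":-10,"y":-2.8,"z":-10,"twist":5}
  ]
}}

```text
clock: 6.15
ee_pos: [0.5859, -0.0157, 0.2117]
eef_rot: [0.001, 0.751, 0.66, 0.0]
force: [-0.2, 0.8, -1.1]
finger_gap: 0.0383
grasp_force: 0.0
```

```bash
python3 - <<'E'
from h import *
import pickle
delta([.586,-.0395,.165],-7)
o,im=snap('wrist','w3.png'); pickle.dump(o,open('o3.pkl','wb'))
cv2.imwrite('pics/w3b.png',cv2.resize(im,(800,600),interpolation=cv2.INTER_CUBIC))
E
```

```text
at [ 0.5859 -0.0157  0.2117] yaw -7.427556113237606 q [-0.0283  0.3056  1.7343 -0.0019  1.0994  0.1022] F [-0.1544  0.8263 -1.067 ] M [ 0.019  -0.1584 -0.033 ] -> shift [-2.3552  0.303   4.6788] twist -0.427556113237606
```

View pics/w3b.png

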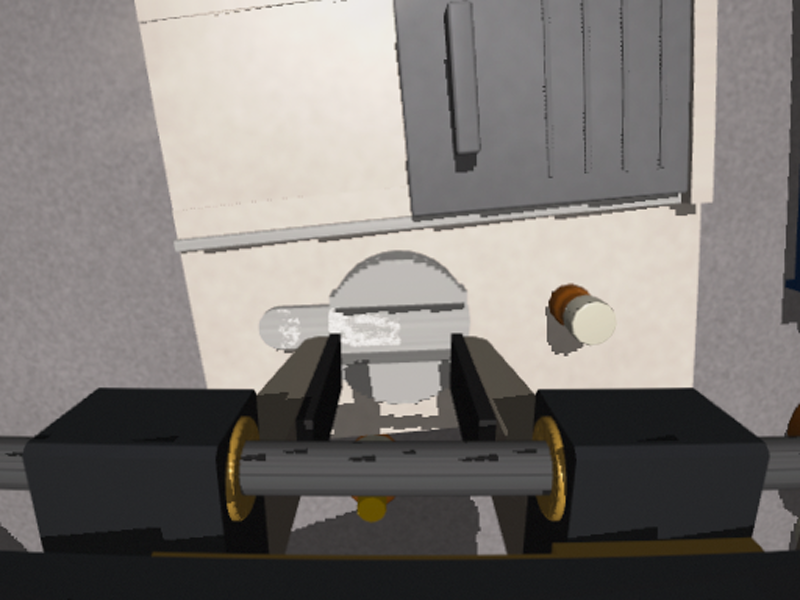

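Cover shut against the stop at (690,195). Cam slot seen: upper cheek edge (332,312)-(465,304), lower cheek edge (340,361)-(455,352), head top (398,250), bottom (395,404), tongue tip (260,328).

```bash
python3 - <<'E'
from h import *
import pickle
o=pickle.load(open('o3.pkl','rb'))
r=lambda L,z:ray('wrist',[(u*.64-.18,v*.64-.18) for u,v in L],z,o)[:,:2]
a=r([(332,310),(465,303),(340,361),(455,352)],.112);print('slot edges',a,a.mean(0))
h=r([(398,250),(395,404)],.112); print('head',h,h.mean(0),r([(329,296),(469,296)],.112))
t=r([(260,328)],.094);print('tip',t)
for c in([.586,-.0395],h.mean(0)):
  d=t[0]-c;print(np.hypot(*d),np.degrees(np.arctan2(-d[1],-d[0])))
print('cover',r([(395,0),(414,218),(688,196)],.094))
delta([.586,-.0395,.165],-7)
E
```

```text
slot edges [[ 0.5526 -0.0176]
 [ 0.6219 -0.0229]
 [ 0.5523 -0.0462]
 [ 0.614  -0.0492]] [ 0.5852 -0.034 ]
head [[ 0.5909  0.0093]
 [ 0.5783 -0.075 ]] [ 0.5846 -0.0329] [[ 0.5523 -0.0099]
 [ 0.6243 -0.0194]]
tip [[ 0.5075 -0.0276]]
0.07937062674016733 -8.658759868017896
0.07723173137823815 -3.948592808372764
cover [[0.6052 0.1303]
 [0.6013 0.0224]
 [0.7497 0.0156]]
at [ 0.5857 -0.0141  0.2111] yaw -7.450877692073714 q [-0.0263  0.3065  1.7346 -0.0006  1.0994  0.104 ] F [-0.3211  0.0297 -0.2395] M [-0.0248 -0.029  -0.0244] -> shift [-2.5109  0.3504  4.6111] twist -0.4508776920737141
```

{"api": "play_rows", "payload": {
  "motion": [
    {"jaw":0.45,"x":-2.2,"y":0.3,"z":3,"twist":-1.5},
    {"jaw":0.45,"x":-2.2,"y":0.3,"z":6,"twist":-1.5},
    {"jaw":0.45,"x":-2.2,"y":0.3,"z":7.6,"twist":-1.5},
    {"jaw":0.45,"x":-2.2,"y":0.3,"z":8.2,"twist":-1.5},
    {"jaw":0.45,"x":-2.2,"y":0.3,"z":8.6,"twist":-1.5},
    {"jaw":0.45,"x":-2.2,"y":0.3,"z":9.0,"twist":-1.5},
    {"jaw":0.45,"x":-2.2,"y":0.3,"z":9.3,"twist":-1.5},
    {"jaw":0.45,"x":-2.2,"y":0.3,"z":9.3,"twist":-1.5}
  ]
}}

```text
clock: 7.0
ee_pos: [0.5865, -0.0335, 0.1179]
eef_rot: [0.0, 0.742, 0.671, 0.0]
force: [-0.2, 0.7, -0.0]
finger_gap: 0.0413
grasp_force: 0.0
```

{"api": "play_rows", "payload": {
  "motion": [
    {"jaw":0.45,"x":0,"y":0,"z":0.3,"twist":0},
    {"jaw":0.45,"x":0,"y":0,"z":0.6,"twist":0},
    {"jaw":0.45,"x":0,"y":0,"z":0.6,"twist":0}
  ]
}}

```text
clock: 7.3
ee_pos: [0.5861, -0.0338, 0.1114]
eef_rot: [-0.0, 0.742, 0.671, -0.0]
force: [-0.0, 0.4, -0.5]
finger_gap: 0.0416
grasp_force: 0.0
```

In the slot without contact; now the turn.

{"api": "play_rows", "payload": {
  "motion": [
    {"jaw":0.45,"x":0,"y":0,"z":0,"twist":4},
    {"jaw":0.45,"x":0,"y":0,"z":0,"twist":8},
    {"jaw":0.45,"x":0,"y":0,"z":0,"twist":12},
    {"jaw":0.45,"x":0,"y":0,"z":0,"twist":16},
    {"jaw":0.45,"x":0,"y":0,"z":0,"twist":20},
    {"jaw":0.45,"x":0,"y":0,"z":0,"twist":24},
    {"jaw":0.45,"x":0,"y":0,"z":0,"twist":28},
    {"jaw":0.45,"x":0,"y":0,"z":0,"twist":28}
  ]
}}

```text
clock: 8.1
ee_pos: [0.5861, -0.0345, 0.1117]
eef_rot: [0.0, 0.882, 0.471, -0.0]
force: [-0.6, -3.7, -0.3]
finger_gap: 0.0414
grasp_force: 2.1
```

```bash
python3 - <<'E'
from h import *
delta([.586,-.0365,.1114],-35)
E
```

```text
at [ 0.5861 -0.0345  0.1117] yaw -33.81253694990665 q [-0.0607  0.4257  1.8108 -0.0013  0.9055  0.5302] F [-0.5625 -3.705  -0.3172] M [-0.8177  0.1159  0.142 ] -> shift [-0.1744  0.1057  0.0316] twist 1.1874630500933492
```

{"api": "play_rows", "payload": {
  "motion": [
    {"jaw":0.45,"x":-0.2,"y":0.1,"z":0,"twist":4},
    {"jaw":0.45,"x":-0.2,"y":0.1,"z":0,"twist":9},
    {"jaw":0.45,"x":-0.2,"y":0.1,"z":0,"twist":14},
    {"jaw":0.45,"x":-0.2,"y":0.1,"z":0,"twist":19},
    {"jaw":0.45,"x":-0.2,"y":0.1,"z":0,"twist":24},
    {"jaw":0.45,"x":-0.2,"y":0.1,"z":0,"twist":29},
    {"jaw":0.45,"x":-0.2,"y":0.1,"z":0,"twist":34},
    {"jaw":0.45,"x":-0.2,"y":0.1,"z":0,"twist":38}
  ]
}}

```text
clock: 8.9
ee_pos: [0.5857, -0.0358, 0.1116]
eef_rot: [-0.0, 0.987, 0.158, -0.0]
force: [-1.3, 0.2, 0.5]
finger_gap: 0.0415
grasp_force: 2.3
```

```bash
python3 - <<'E'
from h import *
delta([.586,-.0365,.1114],-92)
E
```

```text
at [ 0.5857 -0.0358  0.1116] yaw -71.8274972492243 q [-0.0637  0.4257  1.8112  0.0003  0.9055  1.1898] F [-1.3048  0.2234  0.4977] M [-0.129   0.2161  0.168 ] -> shift [0.0048 0.0769 0.019 ] twist 20.172502750775706
```

{"api": "play_rows", "payload": {
  "motion": [
    {"jaw":0.45,"x":0,"y":0,"z":0,"twist":4},
    {"jaw":0.45,"x":0,"y":0,"z":0,"twist":8},
    {"jaw":0.45,"x":0,"y":0,"z":0,"twist":12},
    {"jaw":0.45,"x":0,"y":0,"z":0,"twist":16},
    {"jaw":0.45,"x":0,"y":0,"z":0,"twist":20},
    {"jaw":0.45,"x":0,"y":0,"z":0,"twist":22},
    {"jaw":0.45,"x":0,"y":0,"z":0,"twist":22}
  ]
}}

```text
clock: 9.6
ee_pos: [0.5857, -0.0358, 0.1116]
eef_rot: [-0.0, 0.999, -0.032, -0.0]
force: [-1.2, -1.2, -0.0]
finger_gap: 0.0416
grasp_force: 1.0
```

```bash
python3 - <<'E'
from h import *
delta([.586,-.0365,.1114],-92)
E
```

```text
at [ 0.5857 -0.0358  0.1116] yaw -93.68765959949728 q [-0.0637  0.4256  1.8112  0.0003  0.9055  1.5713] F [-1.2017 -1.2178 -0.0422] M [-0.0912  0.2837  0.0699] -> shift [0.0315 0.0693 0.0208] twist -1.6876595994972803
```

{"api": "play_rows", "payload": {
  "motion": [
    {"jaw":0.45,"x":0,"y":0,"z":0,"twist":1.5},
    {"jaw":0.45,"x":0,"y":0,"z":0,"twist":3},
    {"jaw":0.45,"x":0,"y":0,"z":0,"twist":4},
    {"jaw":0.45,"x":0,"y":0,"z":0,"twist":4}
  ]
}}

```text
clock: 10.0
ee_pos: [0.5858, -0.0359, 0.1116]
eef_rot: [-0.0, 0.998, -0.068, -0.0]
force: [-2.8, 0.2, 0.4]
finger_gap: 0.0413
grasp_force: 1.5
```

```bash
python3 - <<'E'
from h import *
delta([.586,-.0365,.1114],-92)
E
```

```text
at [ 0.5858 -0.0359  0.1116] yaw -97.7935803812718 q [-0.0638  0.4257  1.8112  0.0002  0.9053  1.643 ] F [-2.7871  0.172   0.4158] M [0.0569 0.447  0.1085] -> shift [0.0292 0.0608 0.0185] twist -5.793580381271795
```

{"api": "play_rows", "payload": {
  "motion": [
    {"jaw":0.45,"x":0,"y":0,"z":0,"twist":1.5},
    {"jaw":0.45,"x":0,"y":0,"z":0,"twist":3},
    {"jaw":0.45,"x":0,"y":0,"z":0,"twist":4},
    {"jaw":0.45,"x":0,"y":0,"z":0,"twist":4}
  ]
}}

```text
clock: 10.4
ee_pos: [0.5859, -0.0359, 0.1116]
eef_rot: [-0.0, 0.995, -0.103, -0.0]
force: [-3.6, 1.3, -0.4]
finger_gap: 0.041
grasp_force: 1.6
```

```bash
python3 - <<'E'
from h import *
delta([.586,-.0365,.1114],-92)
E
```

```text
at [ 0.5859 -0.0359  0.1116] yaw -101.81927332365268 q [-0.0638  0.4256  1.8111  0.0001  0.9053  1.7132] F [-3.5534  1.2891 -0.4348] M [0.1233 0.6232 0.0268] -> shift [0.0228 0.0547 0.0241] twist -9.81927332365268
```

{"api": "play_rows", "payload": {
  "motion": [
    {"jaw":0.45,"x":0,"y":0,"z":0,"twist":1.5},
    {"jaw":0.45,"x":0,"y":0,"z":0,"twist":3},
    {"jaw":0.45,"x":0,"y":0,"z":0,"twist":4},
    {"jaw":0.45,"x":0,"y":0,"z":0,"twist":4}
  ]
}}

```text
clock: 10.8
ee_pos: [0.5858, -0.0359, 0.1116]
eef_rot: [0.0, 0.991, -0.137, -0.0]
force: [-4.0, 1.0, 0.0]
finger_gap: 0.0418
grasp_force: 12.8
```

```bash
python3 - <<'E'
from h import *
import pickle
delta([.586,-.0365,.1114],-92)
o,im=snap('wrist','w4.png'); pickle.dump(o,open('o4.pkl','wb'))
o,im2=snap('scene','s4.png')
a=cv2.resize(im,(400,300)); b=cv2.resize(im2[155:280,180:380],(800,500),interpolation=cv2.INTER_CUBIC)
cv2.imwrite('pics/w4b.png',cv2.resize(im,(800,600),interpolation=cv2.INTER_CUBIC))
E
```

```text
at [ 0.5858 -0.0359  0.1116] yaw -105.73960180466742 q [-0.0636  0.4256  1.8112 -0.0004  0.9054  1.7821] F [-4.0085  0.9895  0.0078] M [0.2257 0.892  1.0519] -> shift [0.0384 0.0497 0.0229] twist -13.739601804667416
```

View pics/w4b.png

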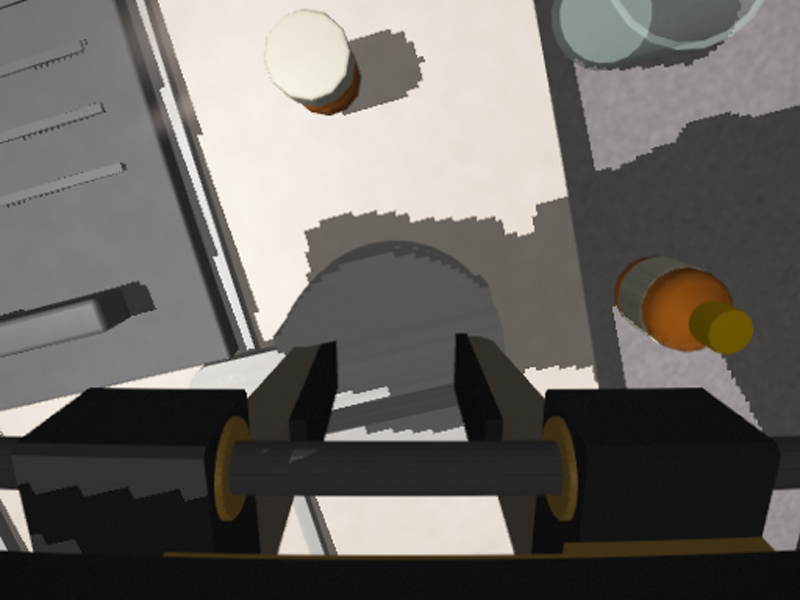

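The torque jumped to 1.05 N m at the stop, and the tongue (200,375) lies along the cover's rear edge. I undo the twist to mid-slot, lift out and check.

{"api": "play_rows", "payload": {
  "motion": [
    {"jaw":0.45,"x":0,"y":0,"z":0,"twist":-4},
    {"jaw":0.45,"x":0,"y":0,"z":0,"twist":-8},
    {"jaw":0.45,"x":0,"y":0,"z":0,"twist":-12},
    {"jaw":0.45,"x":0,"y":0,"z":0,"twist":-12},
    {"jaw":0.45,"x":0,"y":0,"z":-1,"twist":-12},
    {"jaw":0.45,"x":0,"y":0,"z":-4,"twist":-12},
    {"jaw":0.45,"x":0,"y":0,"z":-9,"twist":-12},
    {"jaw":0.45,"x":0,"y":0,"z":-13,"twist":-12}
  ]
}}

```text
clock: 11.7
ee_pos: [0.5867, -0.036, 0.2448]
eef_rot: [-0.0, 0.999, -0.034, 0.001]
force: [0.7, 0.5, -0.2]
finger_gap: 0.0413
grasp_force: 0.0
```

{"api": "play_rows", "payload": {
  "motion": [
    {"jaw":0.45,"x":0,"y":0,"z":-7,"twist":0},
    {"jaw":0.45,"x":5,"y":0,"z":-7,"twist":0},
    {"jaw":0.45,"x":5,"y":5,"z":-7,"twist":0},
    {"jaw":0.45,"x":5,"y":5,"z":-7,"twist":0}
  ]
}}

```text
clock: 12.1
ee_pos: [0.634, -0.0932, 0.3136]
eef_rot: [0.001, 0.999, -0.035, 0.002]
force: [-0.1, -0.6, -0.1]
finger_gap: 0.041
grasp_force: 0.0
```

```bash
python3 - <<'E'
from h import *
import pickle
delta([.586,-.0365,.1114],-92)
o,im=snap('wrist','w5.png'); pickle.dump(o,open('o5.pkl','wb'))
cv2.imwrite('pics/w5b.png',cv2.resize(im,(800,600),interpolation=cv2.INTER_CUBIC))
E
```

```text
at [ 0.634  -0.0932  0.3136] yaw -94.01211575706876 q [-0.1472  0.3091  1.4991 -0.002   1.3296  1.4941] F [-0.0835 -0.5999 -0.1009] M [0.0893 0.053  0.0244] -> shift [-5.2584 -5.3662 20.1939] twist -2.012115757068756
```

View pics/w5b.png

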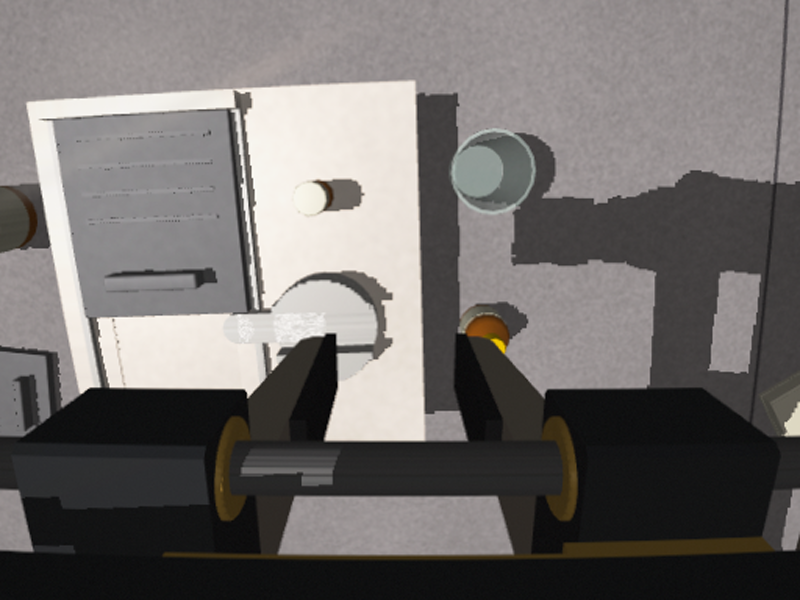

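The tongue (tip at 226,330) lies square along the shut cover's edge (85,317)-(250,313). The cover is against the stop, and the vial (313,197), beaker and drop bottle are undisturbed.

```bash
python3 -c "
from h import *
print(ticket.hand_in())"
```

```text
the job is handed in; nothing more can be done
None
```

The cover is shut against its end stop and the cam is turned clockwise to its stop, tongue square across behind the cover; nothing else looked disturbed in the last picture, and the job was handed in at about 12 s of the 54 s allowed.

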